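# Check a push latch and sort it

### The arm

A 6-joint arm with a two-finger parallel gripper is mounted at the origin on the work surface. World frame = base frame: x ahead of the robot, y to its left, z up, the work surface at z = 0. Lengths are in mm, angles in degrees, forces in N, time in s.
With the tool pointing down it reaches from about 300 to 850 mm from the base axis. Payload 4.2 kg.
Tool frame: the origin (TCP) lies at the very end of the fingers, on their centre line; the grasp point (between the pads) lies 19 mm behind it (env.grip_depth is the distance from the TCP to the grasp point, in mm); y points along the fingers, z is the direction in which the jaws open and shut, and the axes are right-handed (so a half turn about y gives the same grasp; the last joint's range is limited). The gripper opens to 91 mm and grips with 3 to 60 N. Pads are 32 mm wide; open, the fingers measure 118 mm over their backs; the gripper's body (76 mm by 178 mm) begins 60 mm behind the grasp point.
Start: joints at [-70.932, 18.312, 89.639, -0, 72.044, -1.146], TCP at [198.682, -539.601, 213.976] pointing down, gripper open.
Joint ranges: [-177.97, 177.97], [-48.28, 115.42], [12.27, 149.76], [-77.06, 257.06], [2.81, 150.46], [-146.56, 146.56]. Speed limits (degrees/s): [147.25, 147.25, 180, 180, 180, 180].

### API

Orientations are given as [roll, pitch, yaw] about the fixed x, y, z axes, in that order (R = Rz(yaw) Ry(pitch) Rx(roll)).
In Python, from workcell import state, imaging, job, env gives the robot as it stands.
- The arm moves only by the shell command python3 -m pendant 'ROWS' [FORCE]. ROWS is JSON, a list of rows, each an object with "delta_pos": the shift along the tool's x, y, z in cm, a list of three; "twist": the turn, a rotation vector about the tool's x, y, z in degrees, a list of three; "grip": the opening in per cent of the stroke, from 0 (shut) to 100 (fully open). In form: [{"delta_pos": [tx, ty, tz], "twist": [wx, wy, wz], "grip": grip}, ...]. A call has exactly 5 rows; each row is the pose to reach, as a shift and turn from the pose commanded when the call began, along the tool's axes at that moment; what a row does not reach only later rows make up. A row lasts 1/10 s, in which the tool goes at most 50 mm and 8.59 degrees, less where a joint would pass 70% of its speed; a pose out of reach is approached as far as the arm can. A call with a gripper value outside its range is refused whole. The fingers move at their own pace and stop on an object; FORCE is the grip in N (left out, the last holds). Time passes only in rows, so rows that repeat a pose let the fingers close, or fill a call up. It gives the time, the measured TCP pose, the force and the opening at its end, in the units of the state.
- state(): the state, without advancing time (a new reading comes with each control period).
- imaging.grab_frame(name): name is "scene" or "side" or "wrist"; returns (picture, depth): 400x640x3 uint8, red, green, blue; 400x640 float32, mm along the optical axis (not along the pixel's ray), 0 where there is no reading.
- imaging.camera_info(name): a dict with "fx", "fy", "cx", "cy" (pixels), "R" (3x3) and "t" (3): a world point X has camera coordinates R X + t. Camera axes: x right, y down, z forward; pixel columns grow to the right and rows downward; lengths in mm; the calibration is good to about 2 mm. A picture is of the moment at which its call begins: read the wrist's pose just before it. camera_info takes no time and is no camera call; for the wrist camera it gives the pose at the moment of the call.
- job.job_done(): hands the job in, once; it reports no verdict.
The state is a dict: "time_s": time; "qpos": joint angles; "qvel": joint speeds; "effort": joint torques, N m; "ee_pos": TCP position; "ee_rot": TCP orientation; "force": force on the tool from outside, world axes, zero at the start; "torque": the same for the moment, N m; "gripper_width": finger opening in mm.
Only numpy, scipy, OpenCV 4.12 (cv2) and the standard library are available. Lean on these libraries where they do the work, as an engineer would, in place of code of your own. Each camera call takes 0.05 s, during which the arm holds its last target.

### The job

Check the latch unit standing in the aluminium test nest: push its blue cap straight down until it clicks, but with no more than about 12 N; it is good if it clicks and stays in, and faulty if it still has not clicked at 12 N (a push beyond 20 N ruins it). Then carry the unit to its tray, good to green and faulty to red, set it down upright on the tray's floor without dropping it, and leave the cap as the test left it. Leave the solder spool, the flux jar and the screwdriver where they are.

Things in the scene. Friction and masses are not known exactly. Their poses are not given: they have to be found in the camera images.
- unit: Latch unit, loose, about 0.3 kg: grey block 60 (its x) by 44 (its y) by 58 mm high, origin at the centre of its underside, z up. A round blue push cap, 22 mm across, stands 14 mm proud on the middle of its top. Grip it across the 44 mm sides, about 40 mm above its underside.
- cap_top (a point): Centre of the cap's flat top face (22 mm across): 72 mm above the unit's underside when out, 61 mm at its bottom stop (11 mm of travel), where it stays once clicked in. It moves with the cap.
- cap: Blue push cap (origin at the unit's underside centre when out; sinks with it), 1-2 N return spring. Good: the push rises to 5-8 N near 3-4 mm, then falls; past 7-8.5 mm the cap snaps down by itself and stays in (the click). Faulty: the push climbs 3 to 5 N per mm, reaches 12 N near 3 mm, would click only beyond 20 N, and springs back out. Both look alike.
- nest: Test nest, fixed: aluminium plate 92 (x) by 76 mm (y), floor 8 mm above the bench, low rims up to 16 mm that locate the unit with 3 mm to spare on each side. Origin at the centre of its underside on the bench, z up; the unit stands on its floor, x axes nearly parallel. Lift the unit straight up.
- green_tray: Green open tray for good units, fixed: 140 by 140 mm outside, walls 4 mm thick, 22 mm high, floor 4 mm thick. Origin at the centre of its underside, z up.
- red_tray: Red open tray for faulty units, fixed, same size as the green one. Origin at the centre of its underside. The trays change places.
- spool: Bystander: black solder spool, 42 mm across, 44 mm high; origin at the centre of its underside.
- flux: Bystander: small jar with a blue lid, 44 mm across, 50 mm high; origin at the centre of its underside.
- driver: Bystander: screwdriver with a yellow handle lying on the bench between robot and nest; origin near its middle, x along it.

How it is judged (in metres and radians):
On the way, in this order (a step that is already met when the one before it is completed fails the run):
1. the cap is tested in the nest: pushed until it clicks in, or pushed with at least 10 N without a click ((z of cap_top in the frame of unit below 0.064 m or contact force between cap and the fingers above 10 N)), for 0.1 s.
2. the unit is carried away from the nest (horizontal distance between unit and nest above 0.1 m), for 0.1 s.
At the end, for the whole second after the job is handed in: The unit stands at rest, upright (0.1 rad), on the floor of its tray (underside under 10 mm above the tray's, centre within 62 mm of the tray's): green with the cap clicked in (over 8 mm), or red with the cap fully out (under 2 mm) after a push of 10 N or more without a click (((z of cap_top in the frame of unit below 0.064 m and horizontal distance between unit and green_tray below 0.062 m and z of unit in the frame of green_tray below 0.01 m) or (z of cap_top in the frame of unit above 0.07 m and horizontal distance between unit and red_tray below 0.062 m and z of unit in the frame of red_tray below 0.01 m)) and angle between unit's own z axis and vertical below 0.1 rad and linear speed of unit below 0.02 m/s); the robot touches nothing.
It fails at once if the cap is pushed with more than 20 N (contact force between cap and the fingers above 20 N or contact force between cap and the arm above 20 N).
It fails at once if the unit is tipped over (angle between unit's own z axis and vertical above 0.6 rad).
It fails at once if the unit is dropped or flung (faster than 1 m/s) (linear speed of unit above 1 m/s).
It fails at once if a bystander is moved more than 20 mm (distance of any of spool, flux, driver from where it was at the start of the episode above 0.02 m).
It also fails if it takes over 72 s, if anything falls off the work surface, if the arm or the gripper's body presses on something with over 40 N, if the wrist force passes 120 N, or if a joint passes its speed limit or range.

## Working session

There is one attempt and no reset: what is moved stays moved. The work goes in short steps, Python scripts to look and compute and a shell command to move; the robot and the scene stay as the last step left them, time stands still between calls to the robot, and variables do not carry over. Pictures are saved under pics/ and viewed, and the job is handed in when it is done.

```bash
mkdir -p pics; ls
cat > h.py <<'E'
import numpy as np, cv2
from workcell import state, imaging, job, env
def shot(n,f):
    ci=imaging.camera_info(n); p,d=imaging.grab_frame(n); cv2.imwrite('pics/'+f,p[:,:,::-1]); np.savez('pics/'+f+'.npz',p=p,d=d,**{k:np.array(v) for k,v in ci.items()}); return p,d,ci
def ray(ci,u,v):
    R=np.array(ci['R']);t=np.array(ci['t']); d=R.T@np.array([(u-ci['cx'])/ci['fx'],(v-ci['cy'])/ci['fy'],1]); return -R.T@t,d
def onz(ci,u,v,z):
    o,d=ray(ci,u,v); return o+d*(z-o[2])/d[2]
def dep(ci,u,v,dd):
    o,d=ray(ci,u,v); return o+d*dd
def load(f):
    z=np.load('pics/'+f+'.npz'); return z['p'],z['d'],{k:z[k] for k in ('fx','fy','cx','cy','R','t')}
E
python3 - <<'E'
from h import *
s=state(); print(s)
shot('scene','s1.png'); shot('side','d1.png'); shot('wrist','w1.png')
E
```

```text
pics
{'time_s': 0.0, 'qpos': array([-7.09304210e+01,  1.83495918e+01,  8.97066361e+01, -7.53767074e-04,
        7.20436365e+01, -1.14506603e+00]), 'qvel': array([ 0.03275009,  0.02666587, -0.07565698,  0.02433668, -0.09333565,
        0.02419885]), 'effort': array([-1.29052671e-03, -4.12460876e+01, -2.31976479e+01,  7.24561675e-02,
        4.57597047e-02, -1.54539962e-04]), 'ee_pos': array([ 198.52255682, -539.09898899,  213.13926738]), 'ee_rot': array([-9.00998588e+01,  1.27917121e-03, -1.59785123e+02]), 'force': array([ 0.50771744,  0.43621662, -0.08593681]), 'torque': array([-0.00691185,  0.01763076,  0.00832919]), 'gripper_width': 91.19828826200617}
```

View pics/s1.png

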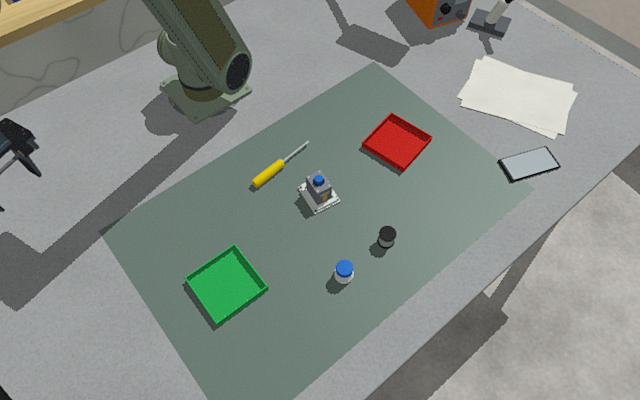

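View pics/d1.png

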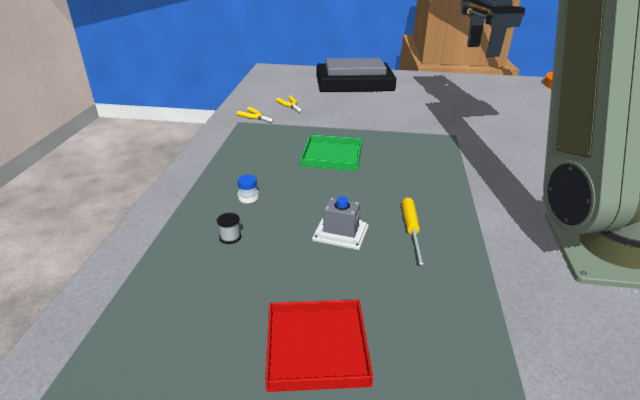

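View pics/w1.png

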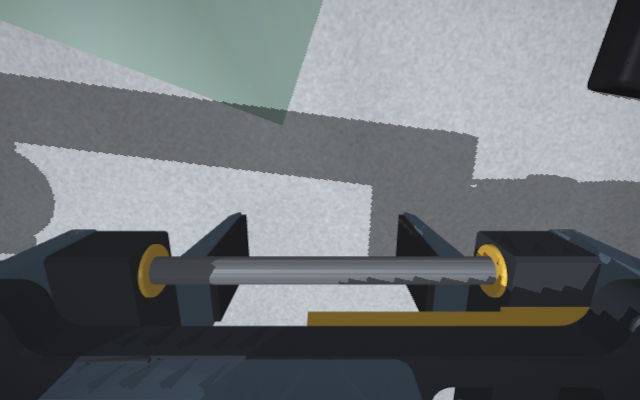

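The scene view shows the unit in the nest with its cap near (319,181). The red tray is near (397,142), the green near (227,285), the driver near (280,165), the spool near (387,237) and the flux jar near (344,270). In the side view the cap is near (343,203).

Run:
```python
from h import *
def blob(p,lo,hi,win,minA=15):
    h=cv2.cvtColor(p,cv2.COLOR_RGB2HSV); m=cv2.inRange(h,lo,hi); w=np.zeros_like(m); x0,y0,x1,y1=win; w[y0:y1,x0:x1]=m[y0:y1,x0:x1]
    n,l,st,c=cv2.connectedComponentsWithStats(w); 
    i=1+np.argmax(st[1:,4]); return (l==i),c[i],st[i]
C={'cap':((100,120,60),(130,255,255)),'green':((50,120,50),(80,255,255)),'red':((0,150,60),(6,255,255)),'yel':((20,120,80),(35,255,255))}
W={'scene':{'cap':(300,165,335,192),'green':(170,230,280,340),'red':(350,100,440,180),'flux':(325,255,365,280),'yel':(240,140,320,200)},
'side':{'cap':(330,192,360,212),'green':(290,120,370,180),'red':(250,280,390,400),'flux':(230,170,265,192),'yel':(395,190,430,240)}}
for cam,f in (('scene','s1.png'),('side','d1.png')):
    p,d,ci=load(f)
    for k,w in W[cam].items():
        m,c,st=blob(p,*C['cap' if k=='flux' else k],w)
        ys,xs=np.nonzero(m); P=np.array([dep(ci,x,y,d[y,x]) for x,y in zip(xs,ys) if d[y,x]>0])
        print(cam,k,c.round(1),st, 'med',np.median(P,0).round(1),'min',P.min(0).round(1),'max',P.max(0).round(1))
        if k=='cap': 
            top=P[P[:,2]>np.percentile(P[:,2],95)-3]; print('  captop',top.mean(0).round(1),len(top))
        if k in('red','green'):
            print('  rect centre',[ (q:=cv2.minAreaRect(P[:,:2].astype(np.float32))) and q])
    # unit points by depth, near cap
    ys,xs=np.mgrid[0:400,0:640]; o,_=ray(ci,0,0); R=ci['R']
    D=np.stack([(xs-ci['cx'])/ci['fx'],(ys-ci['cy'])/ci['fy'],np.ones_like(xs)],-1)@R
    P=o+D*d[...,None]; np.save('pics/'+cam+'P.npy',P)
    cm,c,st=blob(p,*C['cap'],W[cam]['cap']); ys,xs=np.nonzero(cm); c0=np.median(P[ys,xs],0)
    near=(np.hypot(P[...,0]-c0[0],P[...,1]-c0[1])<60)&(d>0)
    for lo,hi in ((58,72),(12,20),(20,72)):
        q=P[near&(P[...,2]>lo)&(P[...,2]<hi)]; print('  z',lo,hi,len(q),cv2.minAreaRect(q[:,:2].astype(np.float32)), q[:,2].mean())
```

```text
scene cap [318.1 179.4] [314 175   9  10  75] med [513.5  20.3  77.5] min [493.9  10.9  63.5] max [523.5  32.1  82.8]
  captop [513.9  21.3  80.3] 24
scene green [226.  284.1] [ 185  244   84   83 3682] med [ 564.5 -301.     3. ] min [ 483.8 -370.4   -5.1] max [ 638.6 -228.2   26.2]
  rect centre [((561.2377319335938, -299.36993408203125), (140.61935424804688, 153.72996520996094), 89.13032531738281)]
scene red [396.3 141.7] [ 362  113   70   59 2165] med [518.9 297.2   3.6] min [426.  212.9  -5.4] max [603.9 374.9  26.9]
  rect centre [((515.1171875, 300.22454833984375), (152.5167694091797, 156.8076934814453), 10.603902816772461)]
scene flux [344.  267.9] [336 259  17  18 244] med [722.8 -75.6  48.2] min [688.8 -93.6  -2.4] max [741.7 -44.2  52.9]
scene yel [267.6 173.1] [252 159  33  29 350] med [384.5 -46.6  21. ] min [352.7 -93.6  -4.3] max [399.6  11.4  27.2]
  z 58 72 322 ((513.3587646484375, 22.57265281677246), (45.368682861328125, 62.6075553894043), 82.04519653320312) 64.54090799949873
  z 12 20 245 ((513.51904296875, 21.320388793945312), (70.69390869140625, 88.37968444824219)
[... 761 characters left out ...]
32128906, 142.24420166015625), 11.044232368469238)]
side flux [246.7 181.7] [237 174  20  16 259] med [720.2 -65.6  48.1] min [ 7.033e+02 -1.768e+02 -7.000e-01] max [756.3 -52.9  51.4]
side yel [409.9 214.8] [402 197  18  37 436] med [381.9 -29.6  21.3] min [ 361.7 -123.9   -1.7] max [396.1  18.2  26.2]
  z 58 72 446 ((513.4144897460938, 23.667219161987305), (46.60867691040039, 60.372894287109375), 80.02906799316406) 64.65959690175353
  z 12 20 455 ((514.0341796875, 24.6157283782959), (70.69461059570312, 87.22250366210938), 82.41972351074219) 15.086406746849006
  z 20 72 1048 ((513.1744995117188, 23.62000846862793), (46.69641876220703, 61.83414840698242), 79.75546264648438) 50.22762916133546
```

Run:
```python
from h import *
for f,(x,y) in (('s1.png',(319,188)),('d1.png',(341,220))):
    p=cv2.imread('pics/'+f)[y-40:y+40,x-40:x+40]; cv2.imwrite('pics/z'+f,cv2.resize(p,(560,560),interpolation=cv2.INTER_CUBIC))
```

```text
(no output)
```

View pics/zs1.png

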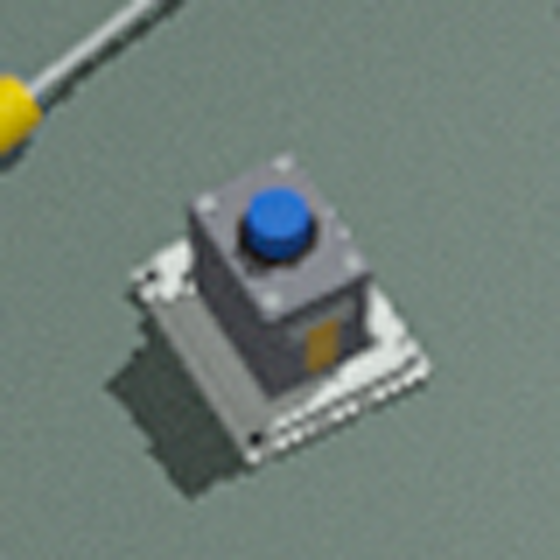

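View pics/zd1.png

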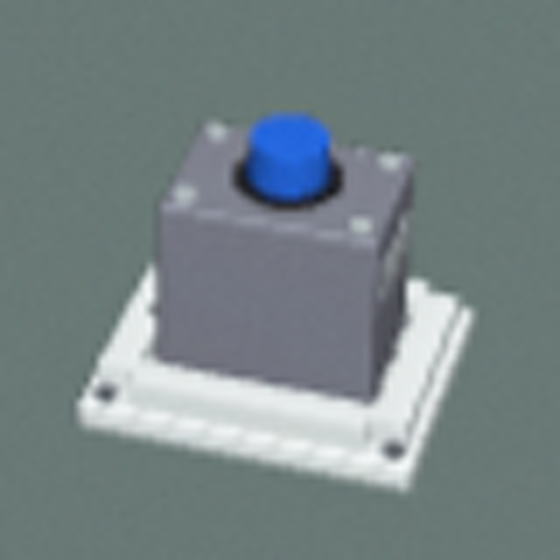

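Both views agree. The unit's centre is about (513.5, 22.5), its x axis is at about -9°, and the cap top is at z≈80, as expected. I'll move above it with the fingers shut.

```bash
cat >> h.py <<'E'
from scipy.spatial.transform import Rotation as Ro
def go(x,y,z,yaw):
    s=state(); R=Ro.from_euler('xyz',s['ee_rot'],degrees=True); T=Ro.from_euler('xyz',[-90,0,yaw],degrees=True)
    d=R.inv().apply(np.array([x,y,z])-s['ee_pos'])/10; w=(R.inv()*T).as_rotvec(degrees=True)
    print('t',round(s['time_s'],2),'pos',s['ee_pos'].round(2),'rot',s['ee_rot'].round(2),'F',s['force'].round(2),'w',s['gripper_width'].round(1),'q',s['qpos'].round(0)); print('delta cm',d.round(2),'twist',w.round(2))
E
python3 -c "
from h import *
go(513.5,22.5,150,-9)"
python3 -m pendant '[{"delta_pos":[-9,0,-8],"twist":[0,0,0],"grip":0},{"delta_pos":[-18,0,-16],"twist":[0,-8,0],"grip":0},{"delta_pos":[-22,0,-19],"twist":[0,-16,0],"grip":0},{"delta_pos":[-22,0,-19],"twist":[0,-24,0],"grip":0},{"delta_pos":[-22,0,-19],"twist":[0,-32,0],"grip":0}]' 20
python3 -c "
from h import *
go(513.5,22.5,150,-9)"
```

```text
time_s: 0.65
ee_pos: [319.9, -318.9, 213.8]
ee_rot: [-90.0, 0.0, -127.5]
force: [1.1, 0.0, 0.4]
gripper_width: 54.1Traceback (most recent call last):
  File "<string>", line 3, in <module>
    go(513.5,22.5,150,-9)
    ~~^^^^^^^^^^^^^^^^^^^
  File "h.py", line 17, in go
    print('t',round(s['time_s'],2),'pos',s['ee_pos'].round(2),'rot',s['ee_rot'].round(2),'F',s['force'].round(2),'w',s['gripper_width'].round(1),'q',s['qpos'].round(0)); print('delta cm',d.round(2),'twist',w.round(2))
                                                                                                                     ^^^^^^^^^^^^^^^^^^^^^^^^
AttributeError: 'float' object has no attribute 'round'
Traceback (most recent call last):
  File "h.py", line 17, in go
    print('t',round(s['time_s'],2),'pos',s['ee_pos'].round(2),'rot',s['ee_rot'].round(2),'F',s['force'].round(2),'w',s['gripper_width'].round(1),'q',s['qpos'].round(0)); print('delta cm',d.round(2),'twist',w.round(2))
                                                                                                                     ^^^^^^^^^^^^^^^^^^^^^^^^
AttributeError: 'float' object has no attribute 'round'
```

```bash
sed -i "s/s\['gripper_width'\].round(1)/round(float(s['gripper_width']),1)/" h.py
python3 -c "
from h import *
go(513.5,22.5,180,-9)"
```

```text
t 0.65 pos [ 319.93 -318.88  213.84] rot [-9.000e+01  1.000e-02 -1.275e+02] F [1.09 0.03 0.39] w 54.1 q [-46.   7. 105.   0.  68.  -9.]
delta cm [-38.87   3.39  -5.42] twist [-1.000e-02 -1.185e+02 -0.000e+00]
```

```bash
python3 -m pendant '[{"delta_pos":[-4.5,0.4,-0.6],"twist":[0,-8,0],"grip":0},{"delta_pos":[-9,0.8,-1.2],"twist":[0,-16,0],"grip":0},{"delta_pos":[-13.5,1.2,-1.9],"twist":[0,-24,0],"grip":0},{"delta_pos":[-18,1.6,-2.5],"twist":[0,-32,0],"grip":0},{"delta_pos":[-22,2,-3],"twist":[0,-40,0],"grip":0}]'
python3 -c "
from h import *
go(513.5,22.5,180,-9)"
```

```text
time_s: 1.15
ee_pos: [431.1, -126.4, 193.8]
ee_rot: [-90.0, -0.0, -87.4]
force: [1.1, -0.8, 0.2]
gripper_width: 14.1
t 1.15 pos [ 431.13 -126.45  193.77] rot [-89.99  -0.   -87.42] F [ 1.11 -0.8   0.22] w 14.1 q [-18.   8. 107.   0.  65. -20.]
delta cm [-14.51   1.38   8.9 ] twist [-1.000e-02 -7.842e+01  1.000e-02]
```

```bash
python3 -m pendant '[{"delta_pos":[-2,0.2,1.2],"twist":[0,-8,0],"grip":0},{"delta_pos":[-4,0.4,2.4],"twist":[0,-16,0],"grip":0},{"delta_pos":[-6,0.6,3.6],"twist":[0,-24,0],"grip":0},{"delta_pos":[-8,0.8,4.8],"twist":[0,-32,0],"grip":0},{"delta_pos":[-10,1,6],"twist":[0,-40,0],"grip":0}]'
python3 -c "
from h import *
go(513.5,22.5,180,-9)"
```

```text
time_s: 1.65
ee_pos: [486.9, -25.3, 183.6]
ee_rot: [-90.0, 0.0, -47.4]
force: [0.6, 0.3, -0.0]
gripper_width: 0.5
t 1.65 pos [486.87 -25.29 183.64] rot [-9.002e+01  1.000e-02 -4.745e+01] F [ 0.64  0.34 -0.01] w 0.5 q [ -4.  12. 103.  -0.  65. -47.]
delta cm [-1.72  0.36  5.19] twist [ 2.000e-02 -3.845e+01 -2.000e-02]
```

```bash
python3 -m pendant '[{"delta_pos":[-0.4,0.2,1.3],"twist":[0,-8,0],"grip":0},{"delta_pos":[-0.8,0.3,2.6],"twist":[0,-16,0],"grip":0},{"delta_pos":[-1.3,0.3,3.9],"twist":[0,-24,0],"grip":0},{"delta_pos":[-1.7,0.4,5.2],"twist":[0,-32,0],"grip":0},{"delta_pos":[-1.72,0.4,5.19],"twist":[0,-38.4,0],"grip":0}]'
python3 -c "
from h import *
go(513.5,22.5,150,-9); shot('wrist','w2.png'); go(513.5,22.5,83,-9)"
```

```text
time_s: 2.15
ee_pos: [514.1, 22.6, 179.5]
ee_rot: [-90.0, 0.0, -9.0]
force: [-0.9, 0.5, 0.2]
gripper_width: 0.5
t 2.15 pos [514.12  22.57 179.51] rot [-8.998e+01  1.000e-02 -9.020e+00] F [-0.93  0.46  0.24] w 0.5 q [  1.  14. 101.   0.  65. -80.]
delta cm [-0.06  2.95 -0.02] twist [-0.02 -0.02 -0.01]
t 2.2 pos [513.64  21.98 179.5 ] rot [-9.001e+01  4.000e-02 -8.890e+00] F [-0.46 -0.22  0.43] w 0.9 q [  1.  14. 101.  -0.  65. -80.]
delta cm [-0.02  9.65  0.05] twist [ 0.01  0.11 -0.04]
```

View pics/w2.png

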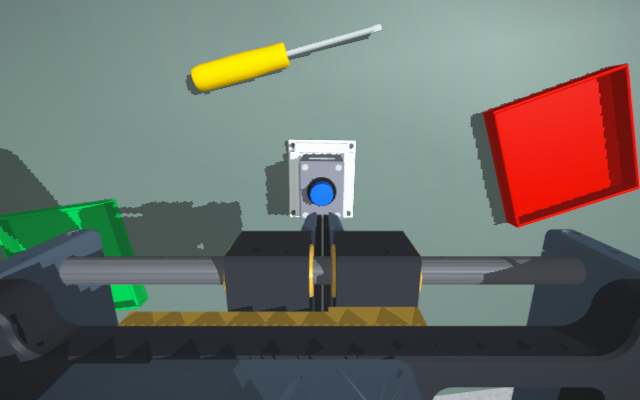

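The wrist view shows the cap at (321,193), centred on the closed fingers, and the nest is square to the image. I'll check with a ray onto z=80, then descend.

```bash
python3 - <<'E'
from h import *
p,d,ci=load('w2.png'); h=cv2.cvtColor(p,cv2.COLOR_RGB2HSV)
m=cv2.inRange(h,(100,150,60),(125,255,255)); m[:,:290]=0;m[:,350:]=0;m[:150]=0;m[215:]=0
ys,xs=np.nonzero(m); print(len(xs),xs.min(),xs.max(),ys.min(),ys.max())
for z in(80,): 
  print(onz(ci,xs.mean(),ys.mean(),z).round(1))
P=np.array([dep(ci,x,y,d[y,x]) for x,y in zip(xs,ys)]); t=P[P[:,2]>77]; print(t.mean(0),t.min(0),t.max(0))
Q=np.array([np.r_[dep(ci,x,y,d[y,x])] for x in range(270,380) for y in range(120,230) if d[y,x]>0])
q=Q[(Q[:,2]>62)&(Q[:,2]<69)]; print(cv2.minAreaRect(q[:,:2].astype(np.float32)),q[:,2].mean())
E
python3 -m pendant '[{"delta_pos":[0,2,0],"twist":[0,0,0],"grip":0},{"delta_pos":[0,4,0],"twist":[0,0,0],"grip":0},{"delta_pos":[0,6,0],"twist":[0,0,0],"grip":0},{"delta_pos":[0,8,0],"twist":[0,0,0],"grip":0},{"delta_pos":[0,9,0],"twist":[0,0,0],"grip":0}]'
python3 -c "
from h import *
go(513.5,22.5,83,-9)"
```

```text
482 309 333 181 205
[509.6  23.   80. ]
[510.51240174  23.17677481  80.25551168] [442.21399805  12.46850484  77.15736963] [521.66281965  35.03292501 349.92288053]
((510.8154602050781, 23.29884147644043), (43.88140869140625, 59.857215881347656), 80.93803405761719) 65.76478449491188
time_s: 2.7
ee_pos: [512.3, 21.2, 88.2]
ee_rot: [-90.0, 0.2, -9.5]
force: [-0.2, -0.5, -0.4]
gripper_width: 0.3
t 2.7 pos [512.29  21.17  88.23] rot [-90.04   0.18  -9.49] F [-0.17 -0.53 -0.38] w 0.3 q [  1.  20. 108.  -0.  53. -79.]
delta cm [0.1  0.52 0.15] twist [ 0.04 -0.49 -0.18]
```

```bash
python3 -m pendant '[{"delta_pos":[0,0.1,0],"twist":[0,0,0],"grip":0},{"delta_pos":[0,0.2,0],"twist":[0,0,0],"grip":0},{"delta_pos":[0,0.3,0],"twist":[0,0,0],"grip":0},{"delta_pos":[0,0.4,0],"twist":[0,0,0],"grip":0},{"delta_pos":[0,0.5,0],"twist":[0,0,0],"grip":0}]'
python3 -c "
from h import *
go(512.5,22.5,82,-9)"
python3 -m pendant '[{"delta_pos":[0,0.1,0],"twist":[0,0,0],"grip":0},{"delta_pos":[0,0.2,0],"twist":[0,0,0],"grip":0},{"delta_pos":[0,0.2,0],"twist":[0,0,0],"grip":0},{"delta_pos":[0,0.2,0],"twist":[0,0,0],"grip":0},{"delta_pos":[0,0.2,0],"twist":[0,0,0],"grip":0}]'
python3 -c "
from h import *
go(512.5,22.5,82,-9)"
```

```text
time_s: 3.2
ee_pos: [513.9, 21.3, 85.5]
ee_rot: [-90.0, -0.1, -9.4]
force: [0.7, 0.4, 0.1]
gripper_width: 0.3
t 3.2 pos [513.92  21.35  85.46] rot [-8.999e+01 -7.000e-02 -9.390e+00] F [0.69 0.39 0.09] w 0.3 q [  1.  20. 108.  -0.  52. -80.]
delta cm [-0.16  0.35  0.09] twist [-0.01 -0.39  0.07]
time_s: 3.7
ee_pos: [513.6, 21.3, 82.9]
ee_rot: [-90.0, -0.0, -9.4]
force: [-0.3, -0.1, 0.1]
gripper_width: 0.6
t 3.7 pos [513.58  21.34  82.93] rot [-90.    -0.    -9.39] F [-0.3  -0.07  0.11] w 0.6 q [  1.  20. 108.  -0.  52. -80.]
delta cm [-0.13  0.09  0.1 ] twist [ 0.   -0.39  0.  ]
```

Contact is expected near 80. I'll advance 3 mm, then take 1 mm steps.

```bash
python3 -m pendant '[{"delta_pos":[0,0.1,0],"twist":[0,0,0],"grip":0},{"delta_pos":[0,0.2,0],"twist":[0,0,0],"grip":0},{"delta_pos":[0,0.3,0],"twist":[0,0,0],"grip":0},{"delta_pos":[0,0.3,0],"twist":[0,0,0],"grip":0},{"delta_pos":[0,0.3,0],"twist":[0,0,0],"grip":0}]'
python3 -m pendant '[{"delta_pos":[0,0.05,0],"twist":[0,0,0],"grip":0},{"delta_pos":[0,0.1,0],"twist":[0,0,0],"grip":0},{"delta_pos":[0,0.1,0],"twist":[0,0,0],"grip":0},{"delta_pos":[0,0.1,0],"twist":[0,0,0],"grip":0},{"delta_pos":[0,0.1,0],"twist":[0,0,0],"grip":0}]'
```

```text
time_s: 4.2
ee_pos: [513.6, 21.3, 80.0]
ee_rot: [-90.0, -0.0, -9.4]
force: [-0.3, 0.6, 1.0]
gripper_width: 0.5
time_s: 4.7
ee_pos: [513.6, 21.3, 79.1]
ee_rot: [-90.0, -0.0, -9.4]
force: [-1.2, 0.1, 3.2]
gripper_width: 0.2
```

```bash
python3 -m pendant '[{"delta_pos":[0,0.05,0],"twist":[0,0,0],"grip":0},{"delta_pos":[0,0.1,0],"twist":[0,0,0],"grip":0},{"delta_pos":[0,0.1,0],"twist":[0,0,0],"grip":0},{"delta_pos":[0,0.1,0],"twist":[0,0,0],"grip":0},{"delta_pos":[0,0.1,0],"twist":[0,0,0],"grip":0}]'
```

```text
time_s: 5.2
ee_pos: [513.5, 21.4, 78.1]
ee_rot: [-90.0, 0.0, -9.4]
force: [-1.5, 0.4, 4.7]
gripper_width: 0.8
```

```bash
python3 -m pendant '[{"delta_pos":[0,0.04,0],"twist":[0,0,0],"grip":0},{"delta_pos":[0,0.08,0],"twist":[0,0,0],"grip":0},{"delta_pos":[0,0.08,0],"twist":[0,0,0],"grip":0},{"delta_pos":[0,0.08,0],"twist":[0,0,0],"grip":0},{"delta_pos":[0,0.08,0],"twist":[0,0,0],"grip":0}]'
```

```text
time_s: 5.7
ee_pos: [513.5, 21.4, 77.4]
ee_rot: [-90.0, 0.0, -9.4]
force: [-2.3, 0.5, 6.0]
gripper_width: 0.6
```

```bash
python3 -m pendant '[{"delta_pos":[0,0.04,0],"twist":[0,0,0],"grip":0},{"delta_pos":[0,0.08,0],"twist":[0,0,0],"grip":0},{"delta_pos":[0,0.08,0],"twist":[0,0,0],"grip":0},{"delta_pos":[0,0.08,0],"twist":[0,0,0],"grip":0},{"delta_pos":[0,0.08,0],"twist":[0,0,0],"grip":0}]'
```

```text
time_s: 6.2
ee_pos: [513.4, 21.4, 76.6]
ee_rot: [-90.0, 0.0, -9.4]
force: [-3.1, 0.3, 6.3]
gripper_width: 1.1
```

```bash
python3 -m pendant '[{"delta_pos":[0,0.04,0],"twist":[0,0,0],"grip":0},{"delta_pos":[0,0.08,0],"twist":[0,0,0],"grip":0},{"delta_pos":[0,0.08,0],"twist":[0,0,0],"grip":0},{"delta_pos":[0,0.08,0],"twist":[0,0,0],"grip":0},{"delta_pos":[0,0.08,0],"twist":[0,0,0],"grip":0}]'
```

```text
time_s: 6.7
ee_pos: [513.4, 21.4, 75.5]
ee_rot: [-90.0, 0.0, -9.4]
force: [-2.7, 0.4, 4.8]
gripper_width: 0.6
```

The force peaked at about 6.3 N near 3.4 mm and is now falling, which looks like a good unit. I'll continue to the click.

```bash
python3 -m pendant '[{"delta_pos":[0,0.05,0],"twist":[0,0,0],"grip":0},{"delta_pos":[0,0.1,0],"twist":[0,0,0],"grip":0},{"delta_pos":[0,0.15,0],"twist":[0,0,0],"grip":0},{"delta_pos":[0,0.15,0],"twist":[0,0,0],"grip":0},{"delta_pos":[0,0.15,0],"twist":[0,0,0],"grip":0}]'
python3 -m pendant '[{"delta_pos":[0,0.04,0],"twist":[0,0,0],"grip":0},{"delta_pos":[0,0.1,0],"twist":[0,0,0],"grip":0},{"delta_pos":[0,0.1,0],"twist":[0,0,0],"grip":0},{"delta_pos":[0,0.1,0],"twist":[0,0,0],"grip":0},{"delta_pos":[0,0.1,0],"twist":[0,0,0],"grip":0}]'
```

```text
time_s: 7.2
ee_pos: [514.0, 21.3, 73.8]
ee_rot: [-90.0, -0.0, -9.4]
force: [0.3, -0.4, -0.2]
gripper_width: 0.7
time_s: 7.7
ee_pos: [513.6, 21.3, 73.1]
ee_rot: [-90.0, -0.0, -9.4]
force: [0.5, 0.2, 0.5]
gripper_width: 0.3
```

The force dropped to zero at about z=73.8, so it seems to have clicked. I'll raise 80 mm and look.

```bash
python3 -m pendant '[{"delta_pos":[0,-0.5,0],"twist":[0,0,0],"grip":0},{"delta_pos":[0,-2,0],"twist":[0,0,0],"grip":50},{"delta_pos":[0,-4,0],"twist":[0,0,0],"grip":100},{"delta_pos":[0,-6,0],"twist":[0,0,0],"grip":100},{"delta_pos":[0,-8,0],"twist":[0,0,0],"grip":100}]'
python3 - <<'E'
from h import *
shot('wrist','w3.png')
go(513,22.5,29,-9)
for n,f in(('side','d3.png'),('wrist','w3.png')):
    p,d,ci=shot(n,f) if n=='side' else load(f)
    h=cv2.cvtColor(p,cv2.COLOR_RGB2HSV); m=cv2.inRange(h,(100,120,60),(130,255,255)); w=np.zeros_like(m)
    x0,y0,x1,y1=(330,192,360,225) if n=='side' else (285,140,355,235)
    w[y0:y1,x0:x1]=m[y0:y1,x0:x1]; ys,xs=np.nonzero(w)
    P=np.array([dep(ci,x,y,d[y,x]) for x,y in zip(xs,ys) if d[y,x]>0]); P=P[P[:,2]<100]; print(n,len(P),np.median(P,0).round(1),np.percentile(P[:,2],[5,95]))
p=cv2.imread('pics/d3.png')[180:260,300:380]; cv2.imwrite('pics/zd3.png',np.hstack([cv2.resize(p,(400,400),interpolation=cv2.INTER_CUBIC)]))
E
```

```text
time_s: 8.2
ee_pos: [513.5, 21.4, 154.2]
ee_rot: [-90.0, -0.0, -9.4]
force: [0.5, -0.8, -0.2]
gripper_width: 29.6
t 8.25 pos [515.7   21.4  157.52] rot [-89.93  -0.39  -9.39] F [ 0.6  -0.31  1.8 ] w 33.7 q [  1.  15. 103.  -0.  62. -80.]
delta cm [-0.37 12.85  0.05] twist [-0.07 -0.39  0.39]
side 80 [512.5  24.7  67.7] [66.03126172 69.24418877]
wrist 487 [511.1  22.8  68.5] [67.12333442 69.60553393]
```

View pics/zd3.png

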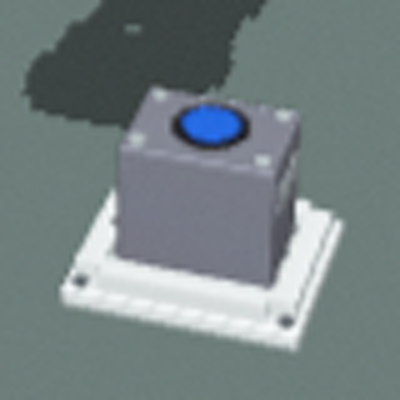

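View pics/w3.png

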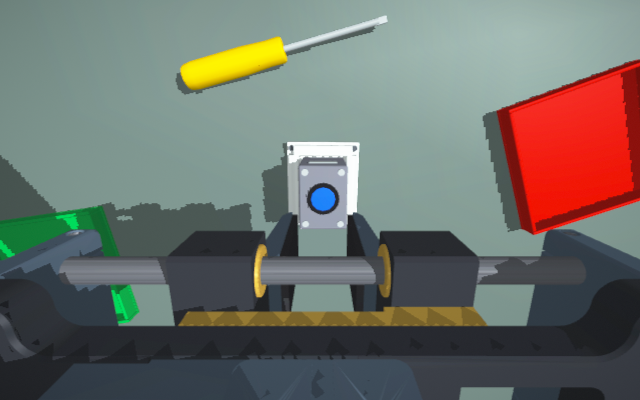

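The side view shows the cap nearly flush. Its top is at z≈69, which is 61 mm above the underside, so it clicked and stayed in: a good unit, going to green. The wrist view shows it centred at (322,199). Next I'll open fully and descend.

```bash
python3 -m pendant '[{"delta_pos":[0,0,0],"twist":[0,0,0],"grip":100},{"delta_pos":[-0.1,0,0.1],"twist":[0,0,0],"grip":100},{"delta_pos":[-0.1,0,0.1],"twist":[0,0,0],"grip":100},{"delta_pos":[-0.1,0,0.1],"twist":[0,0,0],"grip":100},{"delta_pos":[-0.1,0,0.1],"twist":[0,0,0],"grip":100}]'
python3 -c "
from h import *
go(512.5,23,29,-9)"
```

```text
time_s: 8.8
ee_pos: [512.5, 22.5, 152.5]
ee_rot: [-90.0, 0.1, -9.4]
force: [-0.3, -1.0, -0.1]
gripper_width: 77.6
t 8.8 pos [512.53  22.51 152.53] rot [-9.002e+01  5.000e-02 -9.380e+00] F [-0.27 -0.98 -0.06] w 77.6 q [  1.  16. 103.  -0.  61. -79.]
delta cm [ 0.   12.35  0.05] twist [ 0.02 -0.38 -0.05]
```

```bash
python3 -m pendant '[{"delta_pos":[0,2,0.05],"twist":[0,-0.4,0],"grip":100},{"delta_pos":[0,4,0.05],"twist":[0,-0.4,0],"grip":100},{"delta_pos":[0,6,0.05],"twist":[0,-0.4,0],"grip":100},{"delta_pos":[0,8,0.05],"twist":[0,-0.4,0],"grip":100},{"delta_pos":[0,9,0.05],"twist":[0,-0.4,0],"grip":100}]'
python3 -m pendant '[{"delta_pos":[0,1,0],"twist":[0,0,0],"grip":100},{"delta_pos":[0,2,0],"twist":[0,0,0],"grip":100},{"delta_pos":[0,3,0],"twist":[0,0,0],"grip":100},{"delta_pos":[0,3.2,0],"twist":[0,0,0],"grip":100},{"delta_pos":[0,3.2,0],"twist":[0,0,0],"grip":100}]'
python3 -c "
from h import *
go(512.5,23,29,-9)"
```

```text
time_s: 9.3
ee_pos: [511.8, 22.9, 61.3]
ee_rot: [-90.0, 0.2, -9.0]
force: [0.3, 0.5, 0.4]
gripper_width: 91.1
time_s: 9.8
ee_pos: [512.8, 23.0, 30.8]
ee_rot: [-90.0, 0.0, -9.0]
force: [-0.1, -0.3, -0.2]
gripper_width: 91.3
t 9.8 pos [512.76  22.97  30.82] rot [-9.001e+01  2.000e-02 -8.990e+00] F [-0.08 -0.34 -0.18] w 91.3 q [  1.  24. 112.  -0.  45. -80.]
delta cm [-0.03  0.18 -0.  ] twist [ 0.01  0.01 -0.02]
```

Closing with 25 N.

```bash
python3 -m pendant '[{"delta_pos":[0,0.1,0],"twist":[0,0,0],"grip":60},{"delta_pos":[0,0.1,0],"twist":[0,0,0],"grip":52},{"delta_pos":[0,0.1,0],"twist":[0,0,0],"grip":50},{"delta_pos":[0,0.1,0],"twist":[0,0,0],"grip":45},{"delta_pos":[0,0.1,0],"twist":[0,0,0],"grip":40}]' 25
python3 -m pendant '[{"delta_pos":[0,0,0],"twist":[0,0,0],"grip":30},{"delta_pos":[0,0,0],"twist":[0,0,0],"grip":30},{"delta_pos":[0,0,0],"twist":[0,0,0],"grip":30},{"delta_pos":[0,0,0],"twist":[0,0,0],"grip":30},{"delta_pos":[0,0,0],"twist":[0,0,0],"grip":30}]'
```

```text
time_s: 10.3
ee_pos: [512.9, 23.0, 30.2]
ee_rot: [-90.0, -0.0, -9.0]
force: [0.2, -0.8, -0.1]
gripper_width: 54.1
time_s: 10.8
ee_pos: [512.9, 22.8, 30.1]
ee_rot: [-90.0, -0.0, -9.0]
force: [0.4, -2.3, 1.6]
gripper_width: 44.3
```

Gripped at 44.3 mm. Lifting.

```bash
python3 -m pendant '[{"delta_pos":[0,-0.5,0],"twist":[0,0,0],"grip":30},{"delta_pos":[0,-1.5,0],"twist":[0,0,0],"grip":30},{"delta_pos":[0,-3,0],"twist":[0,0,0],"grip":30},{"delta_pos":[0,-4.5,0],"twist":[0,0,0],"grip":30},{"delta_pos":[0,-6,0],"twist":[0,0,0],"grip":30}]'
python3 -m pendant '[{"delta_pos":[0,-1.5,0],"twist":[0,0,0],"grip":30},{"delta_pos":[0,-3,0],"twist":[0,0,0],"grip":30},{"delta_pos":[0,-3,0],"twist":[0,0,0],"grip":30},{"delta_pos":[0,-3,0],"twist":[0,0,0],"grip":30},{"delta_pos":[0,-3,0],"twist":[0,0,0],"grip":30}]'
python3 - <<'E'
from h import *
go(565,-299,120,0)
p,d,ci=shot('side','d4.png')
go(565,-299,120,-9)
E
```

```text
time_s: 11.3
ee_pos: [512.4, 23.2, 90.8]
ee_rot: [-90.0, 0.0, -9.0]
force: [-0.2, 0.0, -3.4]
gripper_width: 43.6
time_s: 11.8
ee_pos: [512.0, 23.0, 119.2]
ee_rot: [-90.0, 0.1, -9.0]
force: [0.1, 0.7, -3.6]
gripper_width: 44.0
t 11.8 pos [511.95  23.04 119.19] rot [-90.02   0.11  -8.99] F [ 0.07  0.73 -3.61] w 44.0 q [  1.  18. 106.   0.  57. -80.]
delta cm [ 10.27  -0.09 -30.98] twist [ 0.01 -8.99 -0.11]
t 11.85 pos [512.02  23.03 119.11] rot [-90.02   0.12  -8.98] F [-0.08 -0.43 -3.06] w 43.5 q [  1.  18. 106.  -0.  57. -80.]
delta cm [ 10.26  -0.1  -30.98] twist [ 0.02  0.02 -0.12]
```

View pics/d4.png

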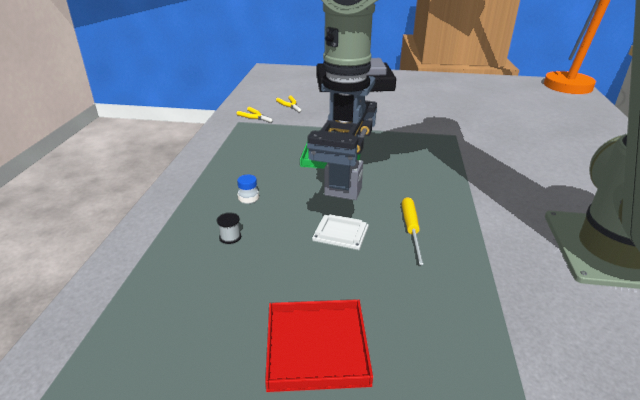

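The unit is lifted upright and the nest at (340,231) is empty. Now to the green tray.

```bash
python3 -m pendant '[{"delta_pos":[0.5,0,-1.5],"twist":[0,0,0],"grip":30},{"delta_pos":[1.5,0,-4.5],"twist":[0,0,0],"grip":30},{"delta_pos":[2.7,0,-8],"twist":[0,0,0],"grip":30},{"delta_pos":[3.8,0,-11.5],"twist":[0,0,0],"grip":30},{"delta_pos":[5,0,-15],"twist":[0,0,0],"grip":30}]'
python3 -m pendant '[{"delta_pos":[1.2,0,-3.5],"twist":[0,0,0],"grip":30},{"delta_pos":[2.4,0,-7],"twist":[0,0,0],"grip":30},{"delta_pos":[3.5,0,-10.5],"twist":[0,0,0],"grip":30},{"delta_pos":[4.5,0,-13.5],"twist":[0,0,0],"grip":30},{"delta_pos":[5.2,0,-15.8],"twist":[0,0,0],"grip":30}]'
python3 -m pendant '[{"delta_pos":[0,0,0],"twist":[0,0,0],"grip":30},{"delta_pos":[0,0,0],"twist":[0,0,0],"grip":30},{"delta_pos":[0,0,0],"twist":[0,0,0],"grip":30},{"delta_pos":[0,0,0],"twist":[0,0,0],"grip":30},{"delta_pos":[0,0,0],"twist":[0,0,0],"grip":30}]'
python3 - <<'E'
from h import *
shot('scene','s5.png')
go(565,-299,27,-9)
E
```

```text
time_s: 12.35
ee_pos: [538.3, -134.1, 119.1]
ee_rot: [-90.0, 0.1, -9.0]
force: [1.0, 0.1, -3.4]
gripper_width: 43.7
time_s: 12.85
ee_pos: [565.2, -299.1, 118.7]
ee_rot: [-90.0, 0.1, -9.1]
force: [0.4, -0.5, -2.9]
gripper_width: 44.0
time_s: 13.35
ee_pos: [565.5, -296.3, 120.1]
ee_rot: [-90.0, 0.0, -8.9]
force: [-0.8, -0.3, -4.7]
gripper_width: 43.5
t 13.4 pos [ 565.52 -296.44  120.2 ] rot [-90.    -0.    -8.93] F [-0.11  0.13 -3.98] w 43.9 q [ -29.   28.   89.   -0.   64. -110.]
delta cm [-0.01  9.32 -0.26] twist [0.   0.07 0.  ]
```

View pics/s5.png

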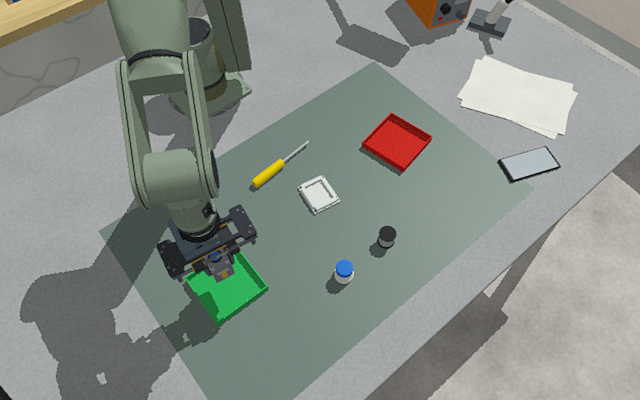

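The unit hangs over the green tray near (220,275). Lowering.

```bash
python3 -m pendant '[{"delta_pos":[0,1.5,-0.2],"twist":[0,0,0],"grip":30},{"delta_pos":[0,3.5,-0.2],"twist":[0,0,0],"grip":30},{"delta_pos":[0,5.5,-0.2],"twist":[0,0,0],"grip":30},{"delta_pos":[0,7.5,-0.2],"twist":[0,0,0],"grip":30},{"delta_pos":[0,8.5,-0.2],"twist":[0,0,0],"grip":30}]'
python3 -m pendant '[{"delta_pos":[0,0.1,0],"twist":[0,0,0],"grip":30},{"delta_pos":[0,0.2,0],"twist":[0,0,0],"grip":30},{"delta_pos":[0,0.3,0],"twist":[0,0,0],"grip":30},{"delta_pos":[0,0.4,0],"twist":[0,0,0],"grip":30},{"delta_pos":[0,0.4,0],"twist":[0,0,0],"grip":30}]'
```

```text
time_s: 13.9
ee_pos: [564.2, -298.2, 33.4]
ee_rot: [-89.9, 0.2, -9.0]
force: [0.1, 0.4, -4.3]
gripper_width: 43.6
time_s: 14.4
ee_pos: [565.4, -299.3, 31.7]
ee_rot: [-90.0, -0.1, -9.0]
force: [0.3, -0.5, -3.6]
gripper_width: 44.2
```

```bash
python3 -m pendant '[{"delta_pos":[0,0.1,0],"twist":[0,0,0],"grip":30},{"delta_pos":[0,0.2,0],"twist":[0,0,0],"grip":30},{"delta_pos":[0,0.3,0],"twist":[0,0,0],"grip":30},{"delta_pos":[0,0.4,0],"twist":[0,0,0],"grip":30},{"delta_pos":[0,0.4,0],"twist":[0,0,0],"grip":30}]'
python3 -m pendant '[{"delta_pos":[0,0.05,0],"twist":[0,0,0],"grip":30},{"delta_pos":[0,0.1,0],"twist":[0,0,0],"grip":30},{"delta_pos":[0,0.1,0],"twist":[0,0,0],"grip":30},{"delta_pos":[0,0.1,0],"twist":[0,0,0],"grip":30},{"delta_pos":[0,0.1,0],"twist":[0,0,0],"grip":30}]'
```

```text
time_s: 14.9
ee_pos: [565.0, -299.1, 26.8]
ee_rot: [-90.0, 0.0, -9.0]
force: [0.1, -0.0, -4.2]
gripper_width: 43.9
time_s: 15.4
ee_pos: [565.2, -299.2, 26.2]
ee_rot: [-90.0, -0.0, -9.0]
force: [-0.2, 0.1, -2.9]
gripper_width: 44.0
```

```bash
python3 -m pendant '[{"delta_pos":[0,0.05,0],"twist":[0,0,0],"grip":30},{"delta_pos":[0,0.08,0],"twist":[0,0,0],"grip":30},{"delta_pos":[0,0.08,0],"twist":[0,0,0],"grip":30},{"delta_pos":[0,0.08,0],"twist":[0,0,0],"grip":30},{"delta_pos":[0,0.08,0],"twist":[0,0,0],"grip":30}]'
```

```text
time_s: 15.9
ee_pos: [565.3, -299.2, 26.2]
ee_rot: [-90.0, -0.0, -9.0]
force: [-2.6, 1.5, 5.4]
gripper_width: 44.1
```

The unit is on the floor: force went from -3.5 to +5.4 N. Releasing and raising.

```bash
python3 -m pendant '[{"delta_pos":[0,-0.04,0],"twist":[0,0,0],"grip":45},{"delta_pos":[0,-0.04,0],"twist":[0,0,0],"grip":55},{"delta_pos":[0,-0.04,0],"twist":[0,0,0],"grip":70},{"delta_pos":[0,-0.04,0],"twist":[0,0,0],"grip":70},{"delta_pos":[0,-0.04,0],"twist":[0,0,0],"grip":70}]'
python3 -m pendant '[{"delta_pos":[0,-0.5,0],"twist":[0,0,0],"grip":80},{"delta_pos":[0,-1.5,0],"twist":[0,0,0],"grip":80},{"delta_pos":[0,-3,0],"twist":[0,0,0],"grip":80},{"delta_pos":[0,-5,0],"twist":[0,0,0],"grip":80},{"delta_pos":[0,-7,0],"twist":[0,0,0],"grip":80}]'
python3 -m pendant '[{"delta_pos":[0,-3,0],"twist":[0,0,0],"grip":80},{"delta_pos":[0,-6,0],"twist":[0,0,0],"grip":80},{"delta_pos":[0,-8,0],"twist":[0,0,0],"grip":80},{"delta_pos":[0,-9,0],"twist":[0,0,0],"grip":80},{"delta_pos":[0,-9,0],"twist":[0,0,0],"grip":80}]'
python3 - <<'E'
from h import *
shot('wrist','w6.png')
p,d,ci=load('w6.png')
Q=np.array([dep(ci,x,y,d[y,x]) for x in range(0,640) for y in range(0,400) if d[y,x]>0])
k=(np.hypot(Q[:,0]-565,Q[:,1]+299)<100)
for lo,hi in((58,75),(-5,26)):
  q=Q[k&(Q[:,2]>lo)&(Q[:,2]<hi)]; print(cv2.minAreaRect(q[:,:2].astype(np.float32)),np.percentile(q[:,2],[5,50,95]))
h=cv2.cvtColor(p,cv2.COLOR_RGB2HSV); m=cv2.inRange(h,(100,150,60),(125,255,255)); m[:,:280]=0;m[:,360:]=0;m[300:]=0
ys,xs=np.nonzero(m);P=np.array([dep(ci,x,y,d[y,x]) for x,y in zip(xs,ys)]);print(len(P),np.median(P,0))
shot('side','d6.png')
go(565,-299,120,-9)
E
```

```text
time_s: 16.4
ee_pos: [565.2, -299.2, 25.4]
ee_rot: [-90.0, -0.0, -9.0]
force: [-0.6, 0.0, -0.7]
gripper_width: 63.8
time_s: 16.9
ee_pos: [565.3, -299.2, 97.2]
ee_rot: [-90.0, -0.0, -9.0]
force: [-0.1, 0.6, 0.5]
gripper_width: 72.9
time_s: 17.4
ee_pos: [565.8, -299.5, 187.7]
ee_rot: [-90.1, -0.2, -9.0]
force: [0.5, -0.3, -0.1]
gripper_width: 73.0
((563.4556884765625, -298.0037841796875), (44.03301239013672, 59.40034866333008), 81.10232543945312) [60.41495486 61.89633386 64.77762611]
((564.2366943359375, -299.26336669921875), (198.2119598388672, 198.74057006835938), 45.28828430175781) [-0.39821898  3.22048576 21.25703641]
380 [ 563.39790878 -298.40144438   64.4072209 ]
t 17.5 pos [ 564.66 -298.85  184.94] rot [-8.998e+01  7.000e-02 -8.990e+00] F [1.34 0.42 0.36] w 73.0 q [ -29.   25.   83.   -0.   72. -110.]
delta cm [ 0.04  6.49 -0.01] twist [-0.02  0.01 -0.07]
```

View pics/w6.png

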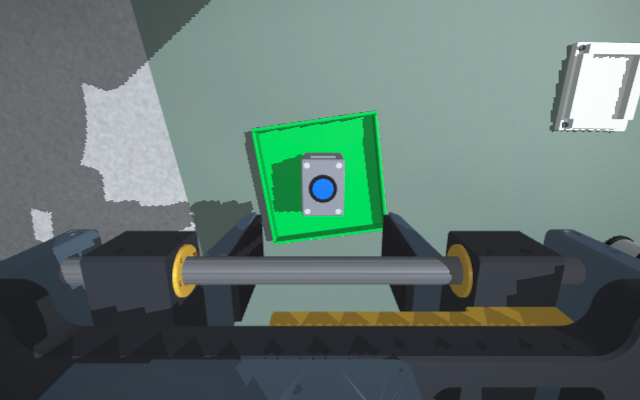

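View pics/d6.png

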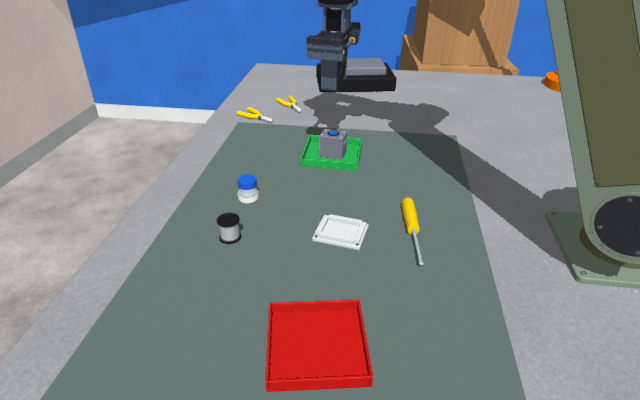

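The unit stands upright in the middle of the green tray at wrist (323,188) and side (332,145). Its top is at z≈62 and the cap at z≈64.4, so the cap is in. The bystanders haven't moved and the arm is clear, so I'm handing in.

```bash
python3 -c "
from workcell import job
print(job.job_done())"
```

```text
the job is handed in; nothing more can be done
None
```

The latch unit tested good and now stands upright in the green tray with its cap clicked in. I handed the job in at about 17.5 s, with no verdict reported.

- **Test:** the highest push reading was about 6.3 N, at about 3.4 mm of travel. The force then fell and the cap snapped in by itself. Afterwards the side and wrist views put the cap top at z ≈ 68–69 mm, against 69 mm expected for a clicked-in cap.
- **Click point:** I read the force only every 0.5 s. The click fell between about 4.5 and 6.5 mm of travel, slightly before the stated 7–8.5 mm. The camera heights confirmed it anyway.
- **Carry:** I gripped the unit at 44 mm, lifted it straight up and lowered it until the force sensor showed contact with the tray floor. It took about 5 N of contact before I released.
- **Last checks:** the unit's centre was at about (563.5, -298), within a few mm of the tray's centre. Its top was at z ≈ 62 mm and the cap at about 64.4 mm, so the cap was still in. The spool, flux jar and screwdriver looked unmoved in the side view, and the gripper was about 100 mm clear above the unit.

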